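Slide the loaded shelf board home and catch it

TASK

With a fingertip, push the light wooden shelf board away from you along the rails of its rack until its battens drop into the notches and it lies level and down on both rails, then push the red swivel catch round a quarter turn, to its stop, so that it reaches over the board. The board is only pushed, never lifted, the finger plane and the stone that lie on it ride along and stay on it, and the varnish bottle, the black tape and the hardwood block are left where they stand.

Things in the scene. Friction and masses are not known exactly. Their poses are not given: they have to be found in the camera images.
- rack: Fixed brown wooden rack 280 x 190 mm. Origin on the bench midway between its rails; x runs along the rails away from the robot (push direction), y to its left. Spans x -150 to +130 mm, both ends open. Base plate 12 mm thick. Rails: tops 45 mm above the bench, y 48 to 71 mm each side, open between. Side walls outside them, y 71.5 to 87.5 mm, top at 63 mm, guide the board with 1.5 mm play.
- seat (a point): Where the board's origin lies when seated: rack x = 35 mm (3 mm play each way), 45 mm above the bench. Each rail has two notches, 22 mm long, 10 mm deep, at rack x = -30 and +100 mm; there both battens drop at once, the board falls 8 mm and can be pushed no farther.
- board: Loose light-wood shelf board 160 (along the rails) x 140 x 14 mm, 0.25 to 0.5 kg. Origin: centre of the panel's underside; axes like the rack's. Under it two dark battens across its width, 16 mm long, 8 mm deep, at x = -65 and +65 mm. It starts riding on them, origin 53 mm above the bench, 50 to 95 mm short of the seat.
- near_edge (a point): Middle of the board's near edge face (x = -80 mm on the board, half-way up the 14 mm panel): push here, between the rails. The panel spans 53 to 67 mm above the bench while riding, 45 to 59 mm when seated. Nothing but the base plate (top at 12 mm) is below or before it. The rails are waxed: it takes 1 to 4 N to slide.
- catch (a joint): Turn of the red swivel catch on the rack's left wall, rad. 0: its arm points to the rack's near end along the rail. Starts at -0.3 (turned outward) to 0 and grows as it swings inward (counter-clockwise from above) to its stop at 1.57, across the board. Stays where left (0.6 N at the post turns it). It clears the seated board by 4 mm but cannot swing over a board still riding high.
- catch_pivot (a point): Pivot axis of the catch, at x = 35, y = 79.5 mm in the rack's frame, on top of the arm (69.5 mm above the bench). Arm 6 mm thick, 12 mm wide, its underside 63.5 mm above the bench.
- catch_post (a point): Centre of the top of the red upright post on the catch's arm, 42 mm from the pivot; 11 mm in diameter, top 89.5 mm above the bench, standing up 20 mm above the arm: push it sideways here.
- finger_plane: Small brass finger plane, 22 x 87 x 30 mm, loose, lying across the far right part of the board. Origin: centre of its underside.
- rubbing_stone: Small dark grey stone, 30 x 48 x 24 mm, loose, on the right half of the board. Origin: centre of its underside.
- varnish: Bystander: little dark varnish bottle, 39 mm wide, 96 mm tall, standing to the right of the rack. Origin: centre of its underside.
- black_tape: Bystander: roll of black tape, 68 mm across, 18 mm high, lying to the left of the rack. Origin: centre of its underside.
- hardwood_block: Bystander: brown hardwood block, 60 x 100 x 28 mm, lying farther left. Origin: centre of its underside.
Mind the look-alikes: they are no part of the job. What is shaped like the finger_plane but purple or turquoise is not meant.

How it is judged:
On the way, in this order (a step that is already met when the one before it is completed fails the run):
1. the board slides along the rails towards its notches, still riding on its battens (x of board in the frame of rack between -0.01 and 0.03 m and z of board in the frame of rack between 0.0505 and 0.056 m).
2. the board has dropped into the notches and lies level on the rails (x of board in the frame of rack between 0.029 and 0.041 m and z of board in the frame of rack between 0.042 and 0.0472 m and angle between board's own z axis and vertical below 0.03 rad), for 0.2 s.
3. the catch is swung across the seated board (all of step 2 and value of joint catch above 1.4 rad), for 0.2 s.
At the end, for the whole second after the job is handed in: The board is seated: its origin is within 6 mm of x = 35 mm along the rack, no more than 2.2 mm above the rail tops, tilted under 0.03 rad; the catch stands past 1.4 rad (stop at 1.57); the finger plane and the stone lie on the board; all at rest (all of step 3 and z of finger_plane in the frame of board between 0.009 and 0.022 m and x of finger_plane in the frame of board between -0.08 and 0.08 m and y of finger_plane in the frame of board between -0.07 and 0.07 m and z of rubbing_stone in the frame of board between 0.009 and 0.022 m and x of rubbing_stone in the frame of board between -0.08 and 0.08 m and y of rubbing_stone in the frame of board between -0.07 and 0.07 m and linear speed of each of board, finger_plane, rubbing_stone below 0.02 m/s); the robot touches nothing.
It fails at once if the board was lifted or tipped (raised over 12 mm, or tilted over 0.15 rad) (height (world z) of board above 0.065 m or angle between board's own z axis and vertical above 0.15 rad).
It fails at once if the finger plane or the stone was lifted or carried (over 15 mm above where it rode) (height (world z) of any of finger_plane, rubbing_stone above 0.082 m).
It fails at once if the finger plane or the stone fell off the board (height (world z) of any of finger_plane, rubbing_stone below 0.045 m).
It fails at once if a bystander was moved by more than 25 mm (distance of any of varnish, black_tape, hardwood_block from where it was at the start of the episode above 0.025 m).
It also fails if it takes over 48 s, if anything falls off the work surface, if the arm or the gripper's body presses on something with over 40 N, if the wrist force passes 120 N, or if a joint passes its speed limit or range.

ROBOT

A 7-joint arm with a two-finger parallel gripper is mounted at the origin on a cart in front of the work surface, level with it; the furniture and walls round the work are solid. World frame = base frame: x ahead of the robot, y to its left, z up, the work surface at z = 0. Lengths are in m, angles in rad, forces in N, time in s.
With the tool pointing down it reaches from about 0.425 to 0.925 m from the base axis. Payload 6.8 kg.
Tool frame: the origin (TCP) lies at the very end of the fingers, on their centre line; the grasp point (between the pads) lies 19 mm behind it; z points along the fingers, y is the line along which they close (so a half turn about z gives the same grasp; the last joint's range is limited). The gripper opens to 85 mm and grips with 20 to 120 N. Pads are 22 mm wide; open, the fingers measure 114 mm over their backs; the gripper's body (76 mm by 85 mm) begins 54 mm behind the grasp point. The pads swing forward as they close: fully open they stand 13 mm farther back than shut.
Start: joints at [1.225, 0.477, 0.022, 1.555, -0.011, 1.109, -0.083], TCP at [0.159, -0.656, 0.231] pointing down, gripper open.
Joint ranges: [-2.96, 2.96], [-0.34, 2.1], [-1.41, 1.46], [0.24, 2.44], [-1.37, 4.51], [0.17, 1.92], [-2.96, 2.96]. Speed limits (rad/s): [2.39, 2.39, 3.14, 3.14, 3.14, 3.14, 3.14].

INTERFACE

Orientations are given as a unit quaternion [w, x, y, z].
In Python, from station import bot gives the robot as it stands.
- The arm moves only by the tool jog_arm, never from a script. Its argument "motion" is a list of rows, each a list of 7 numbers: the turn, a rotation vector about the tool's x, y, z in rad, then the shift along the tool's x, y, z in mm, then the finger opening in mm, from 0 to 85.4. A call has 1 to 10 rows; each row is the pose to reach, as a shift and turn from the pose commanded when the call began, along the tool's axes at that moment; what a row does not reach only later rows make up. A row lasts 1/8 s, in which the tool goes at most 62.5 mm and 10.7 degrees, less where a joint would pass 70% of its speed; a pose out of reach is approached as far as the arm can. A call with a gripper value outside its range is refused whole. The fingers move at their own pace and stop on an object; "grip_force" is the grip in N (left out, the last holds). Time passes only in rows, so rows that repeat a pose let the fingers close. It gives the time, the measured TCP pose, the force, the opening and the grip force at its end, in the units of the state.
- bot.get_obs(): the state, without advancing time (a new reading comes with each control period).
- bot.read_camera(name): name is "scene" or "side" or "wrist"; returns a dict with "pixels" (420x560x3 uint8, red, green, blue), "camera_matrix" (3x3 intrinsics, pixels), "T" (4x4, takes a point from camera to world coordinates); the wrist camera has in their place "tool_from_camera" (4x4, takes a point from camera to tool coordinates, whose origin is the TCP and whose axes are the flange's). Camera axes: x right, y down, z forward; pixel columns grow to the right and rows downward; lengths in m; the calibration is good to about 2 mm. A picture is of the moment at which its call begins: read the wrist's pose just before it. There is no depth.
- bot.hand_in(): hands the job in; it is judged then, once.
Trained networks look in a picture, given as the dict that the camera call returned (one of the last four; its "shot" number tells which), for a name from the list of things; names that differ only in an ending like _2 or _b are one class to them, and where a whole thing is asked for, a point or a joint stands for the part that bears it (a point fixed in the world has none). Each returns a list of dicts, best first, with "score" (0 to 1); they miss things now and then, are a little off and sometimes report something else, mostly with a low value. They report only what shows in the picture. A call takes as long as a camera call. They do not tell look-alikes from the thing itself.
- bot.spot_in(thing, picture): "xy" ([column, row] in pixels, amid what is visible of it).
- bot.tip_of(thing, picture): "xy" ([column, row] in pixels: a listed point, or the origin of a listed thing).
The state is a dict: "t": time; "q": joint angles; "joint_vel": joint speeds; "joint_torque": joint torques, N m; "eef_pos": TCP position; "tool_rot": TCP orientation; "contact_force": force on the tool from outside, world axes, zero at the start; "torque": the same for the moment, N m; "gripper_width": opening from 0.0 (shut) to 1.0 (fully open); "grasp_force": force on a finger pad.
Only numpy, scipy, OpenCV 4.12 (cv2) and the standard library are available. Lean on these libraries where they do the work, as an engineer would, in place of code of your own. Each camera call takes 0.05 s, during which the arm holds its last target. There are 200 camera calls.

## Working session

There is one attempt and no reset: what is moved stays moved. The work goes in short steps, Python scripts to look and compute and a tool call to move; the robot and the scene stay as the last step left them, time stands still between calls to the robot, and variables do not carry over. Pictures are saved under pics/ and viewed, at most 10 in all, crops included, and the job is handed in when it is done.

Besides the shell and the picture viewer there is one more tool, called after "Call:" as name([rows], argument=value, ...), one row to a line, values as JSON. jog_arm: Moves the arm, as the interface text tells. Its arguments: {"type":"object","properties":{"motion":{"type":"array"},"grip_force":{"type":"number"}},"required":["motion"]}

```bash
mkdir -p pics; cat > h.py <<'E'
import numpy as np, cv2
from station import bot
def onplane(p,xy,z):
    d=p["T"][:3,:3]@np.linalg.inv(p["camera_matrix"])@np.array([xy[0],xy[1],1.]); o=np.array(p["T"])[:3,3]
    return o+d*(z-o[2])/d[2]
def save(p,n): cv2.imwrite("pics/"+n+".png",p["pixels"][:,:,::-1])
def proj(p,w):
    T=np.linalg.inv(p["T"]); c=T[:3,:3]@w+T[:3,3]; u=p["camera_matrix"]@c; return u[:2]/u[2]
E
python3 - <<'E'
from h import *
o=bot.get_obs(); print(o["t"],o["eef_pos"],o["tool_rot"],o["gripper_width"])
Z=dict(rack=0,near_edge=.06,board=.053,catch_pivot=.0695,catch_post=.0895,seat=.045,finger_plane=.067,rubbing_stone=.067,varnish=0,black_tape=0,hardwood_block=0)
for c in ("scene","side"):
    p=bot.read_camera(c); save(p,c); p["T"]=np.array(p["T"])
    for n,z in Z.items():
        for r in bot.tip_of(n,p)[:2]: print(c,n,round(r["score"],2),np.round(r["xy"]),np.round(onplane(p,r["xy"],z),4))
E
```

```text
0.0 [ 0.15882118 -0.6554384   0.23033042] [-9.01865368e-04  9.92939928e-01  1.18614724e-01 -1.83310742e-04] 1.0003176902034498
scene near_edge 0.87 [290. 219.] [ 0.5245 -0.0409  0.06  ]
scene near_edge 0.41 [205. 238.] [0.6567 0.1234 0.06  ]
scene board 0.88 [270. 198.] [ 0.6084 -0.0687  0.053 ]
scene catch_pivot 0.58 [227. 188.] [ 0.7095 -0.0205  0.0695]
scene catch_post 0.49 [235. 195.] [ 0.6653 -0.0039  0.0895]
scene seat 0.82 [260. 187.] [ 0.6566 -0.0877  0.045 ]
scene finger_plane 0.93 [340. 260.] [ 0.3637 -0.0073  0.067 ]
scene finger_plane 0.72 [348. 162.] [ 0.5064 -0.2804  0.067 ]
scene rubbing_stone 0.58 [287. 188.] [ 0.585  -0.1117  0.067 ]
scene varnish 0.95 [296. 164.] [ 0.6501 -0.2485  0.    ]
scene black_tape 0.78 [208. 242.] [0.6769 0.1006 0.    ]
scene black_tape 0.19 [261. 187.] [ 0.6788 -0.1194  0.    ]
scene hardwood_block 0.69 [217. 338.] [0.4931 0.2802 0.    ]
side rack 0.78 [255. 225.] [ 0.6426 -0.1019  0.    ]
side rack 0.66 [222. 210.] [ 0.7676 -0.1293  0.    ]
side near_edge 0.65 [286. 224.] [ 0.533  -0.0544  0.06  ]
side board 0.86 [260. 215.] [ 0.6158 -0.0761  0.053 ]
side board 0.72 [219. 210.] [ 0.7231 -0.0514  0.053 ]
side catch_pivot 0.55 [220. 212.] [ 0.7015 -0.0193  0.0695]
side catch_post 0.54 [231. 210.] [ 0.6617 -0.0094  0.0895]
side seat 0.75 [247. 210.] [ 0.6637 -0.0936  0.045 ]
side finger_plane 0.93 [338. 259.] [0.37   0.0414 0.067 ]
side finger_plane 0.68 [254. 231.] [0.5832 0.0183 0.067 ]
side rubbing_stone 0.74 [275. 205.] [ 0.5905 -0.118   0.067 ]
side varnish 0.79 [275. 200.] [ 0.6548 -0.2553  0.    ]
side black_tape 0.56 [202. 259.] [0.6867 0.0933 0.    ]
side hardwood_block 0.78 [228. 339.] [0.5029 0.2792 0.    ]
```

```bash
python3 - <<'E'
import cv2,numpy as np
a=[cv2.resize(cv2.imread(f"pics/{n}.png")[130:300,150:370],None,fx=3.4,fy=3.4,interpolation=2) for n in("scene","side")]
for n,i in zip(("s1","s2"),a): cv2.imwrite(f"pics/{n}.png",i)
E
```

```text
(no output)
```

View pics/s1.png

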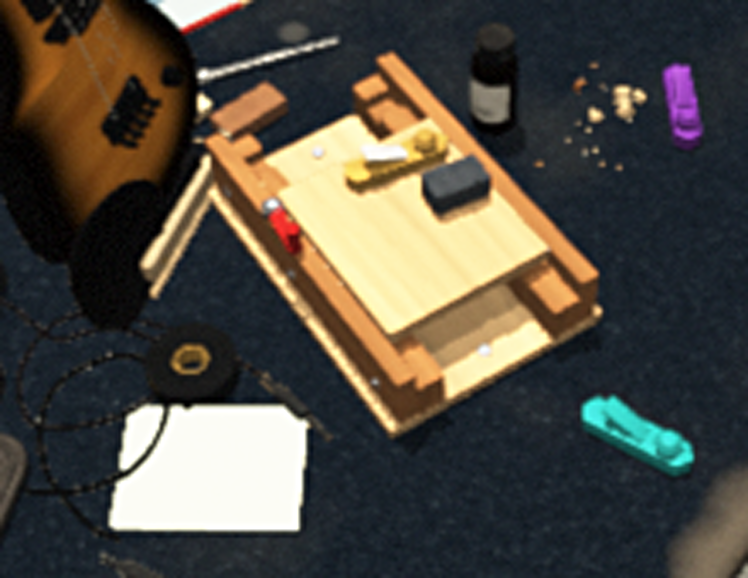

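View pics/s2.png

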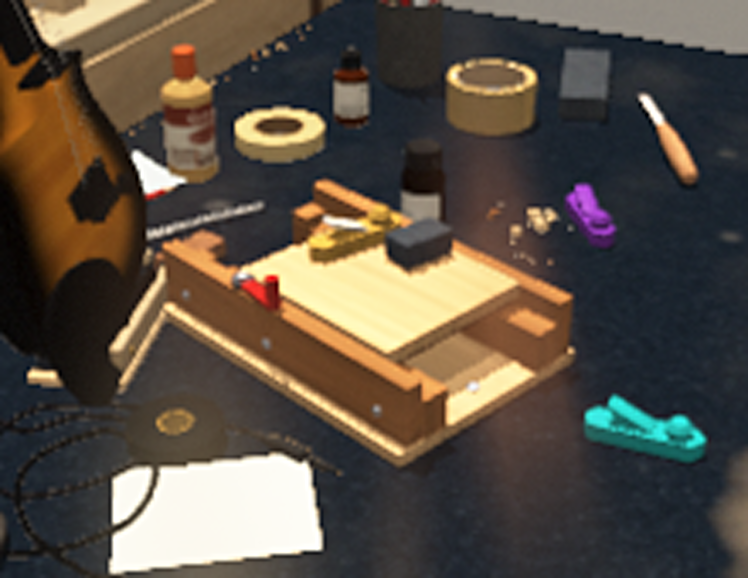

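The board sits mid-rack, with the near edge at about (290,219) in scene. The catch post is red at (235,195), and the brass plane and stone are at the far right. A violin stands beyond the left wall. Next I'll fit the rack pose.

```bash
cat > fit.py <<'E'
from h import *
from scipy.optimize import least_squares
P={c:bot.read_camera(c) for c in("scene","side")}
R=[((-.15,.095,.012),(395,424),(405,455)),((-.15,-.095,.012),(602,308),(575,350)),((.13,.0875,.063),(208,140),(160,248)),
((.13,-.0795,.063),(388,57),(325,183)),((-.15,-.0875,.063),(597,272),(572,297)),((-.15,.0795,.063),(412,378),(418,395))]
B=[((-.08,.07,.067),(395,333),(397,352)),((-.08,-.07,.067),(550,247),(520,285))]
px=lambda q:np.array(q)/3.4+[150,130]
def f(v,full=True):
    x,y,a,d,th=v; M=np.array([[np.cos(a),-np.sin(a)],[np.sin(a),np.cos(a)]]); r=[]
    def add(w,s1,s2):
        w=np.r_[M@w[:2]+[x,y],w[2]]
        r.append(proj(P["scene"],w)-px(s1)); r.append(proj(P["side"],w)-px(s2))
    for w,a1,a2 in R: add(np.array(w),a1,a2)
    for w,a1,a2 in B: add(np.array(w)+[d,0,0],a1,a2)
    k=np.array([.035+.042*-np.cos(th),.0795-.042*np.sin(th),.0895])
    add(k,(( 235-150)*3.4,(195-130)*3.4),((231-150)*3.4,(210-130)*3.4))
    add(np.array([.035,.0795,.0695]),((227-150)*3.4,(188-130)*3.4),((220-150)*3.4,(212-130)*3.4))
    return np.array(r).ravel()
s=least_squares(f,[.64,-.08,-.3,-.03,-.1],loss="soft_l1")
print(np.round(s.x,4)); print(np.round(f(s.x).reshape(-1,4),1))
x,y,a,d,th=s.x
M=np.array([[np.cos(a),-np.sin(a)],[np.sin(a),np.cos(a)]])
for n,w in dict(near=(d-.08,0),end=(-.045,0),post=(.035-.042*np.cos(th),.0795-.042*np.sin(th)),piv=(.035,.0795)).items(): print(n,np.round(M@w+[x,y],4))
E
python3 fit.py
```

```text
[ 0.6376 -0.0842 -0.3468 -0.0343 -0.0754]
[[-0.5  1.3 -1.5  0.2]
 [ 0.8 -0.1  0.3 -0.1]
 [-1.  -0.8 -0.1 -0.8]
 [-1.  -1.4 -1.9 -0.4]
 [ 1.3 -0.4  0.7 -0.2]
 [-0.7  0.  -0.4 -3. ]
 [-0.6  0.3 -2.1  0.5]
 [ 1.  -0.2  1.  -0.7]
 [ 2.3  1.  -0.4  1.2]
 [ 3.6  2.   1.3 -0.3]]
near [ 0.53   -0.0453]
end [ 0.5952 -0.0689]
post [ 0.6592 -0.0041]
piv [ 0.6975 -0.0213]
```

Call:
jog_arm([
  [0,0,0.15,50,-50,0,0],
  [0,0,0.3,94,-105,0,0],
  [0,0,0.45,141,-158,0,0],
  [0,0,0.585,188,-211,0,0],
  [0,0,0.585,235,-264,0,0],
  [0,0,0.585,282,-316,0,0],
  [0,0,0.585,329,-369,0,0],
  [0,0,0.585,376,-422,0,0],
  [0,0,0.585,423,-475,0,0],
  [0,0,0.585,470,-527,0,0],
])

```text
t: 2.55
eef_pos: [0.454, -0.1031, 0.2318]
tool_rot: [0.0, 0.985, -0.173, 0.001]
contact_force: [0.7, -1.3, 0.1]
gripper_width: 0.0
grasp_force: 0.0
```

View pics/side.png

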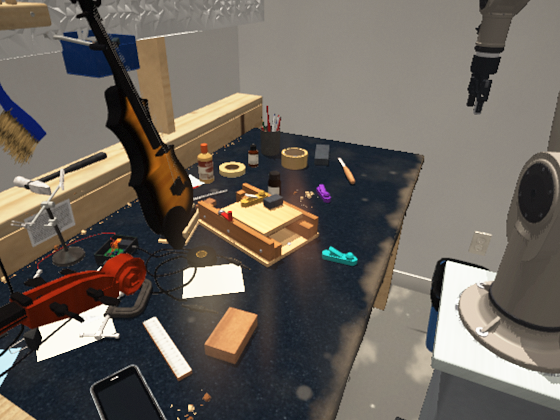

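The scene is as expected: rack in the middle, with the violin hanging beside it and its bottom end at about (178,247).

```bash
cat > wr.py <<'E'
from h import *
from scipy.spatial.transform import Rotation as Rt
def wrist():
    for _ in range(2): o=bot.get_obs()
    p=bot.read_camera("wrist"); q=np.array(o["tool_rot"]); W=np.eye(4); W[:3,:3]=Rt.from_quat(q[[1,2,3,0]]).as_matrix(); W[:3,3]=o["eef_pos"]
    p=dict(p); p["T"]=W@np.array(p["tool_from_camera"]); return o,p
def rk(w,x=.6376,y=-.0842,a=-.3468):
    d=np.array(w[:2])-[x,y]; c,s=np.cos(a),np.sin(a); return np.round(1e3*np.array([c*d[0]+s*d[1],-s*d[0]+c*d[1]]),1)
E
python3 - <<'E'
from wr import *
A=[]
ps={c:bot.read_camera(c) for c in("scene","side")}
M=[np.array(p["camera_matrix"])@np.linalg.inv(p["T"])[:3] for p in ps.values()]
X=cv2.triangulatePoints(M[0],M[1],np.array([[181.],[227]]),np.array([[178.],[247]]));X=X[:3,0]/X[3,0];print("violin",X,rk(X))
o,p=wrist(); print(o["t"],o["eef_pos"],rk(o["eef_pos"])); save(p,"w1")
Z=dict(near_edge=.06,board=.053,catch_pivot=.0695,catch_post=.0895,seat=.045,finger_plane=.067,rubbing_stone=.067)
for n,z in Z.items():
    for r in bot.tip_of(n,p)[:2]: w=onplane(p,r["xy"],z); print(n,round(r["score"],2),np.round(r["xy"]),np.round(w,4),rk(w))
E
```

```text
violin [0.7307175  0.12645253 0.04537216] [ 16.  229.8]
2.65 [ 0.45635542 -0.09788515  0.23204595] [-165.8  -74.5]
near_edge 0.75 [195. 126.] [ 0.5358 -0.0433  0.06  ] [-109.7    3.8]
board 0.63 [193.  30.] [ 0.6099 -0.0717  0.053 ] [-30.3   2.3]
catch_post 0.5 [200. 126.] [ 0.5342 -0.0549  0.0895] [-107.2   -7.6]
finger_plane 0.66 [260. 244.] [ 0.4115 -0.06    0.067 ] [-220.9  -54.1]
finger_plane 0.6 [494.  27.] [ 0.5272 -0.3049  0.067 ] [ -28.8 -245.1]
rubbing_stone 0.69 [245.  28.] [ 0.5934 -0.1141  0.067 ] [-31.4 -43.2]
```

View pics/w1.png

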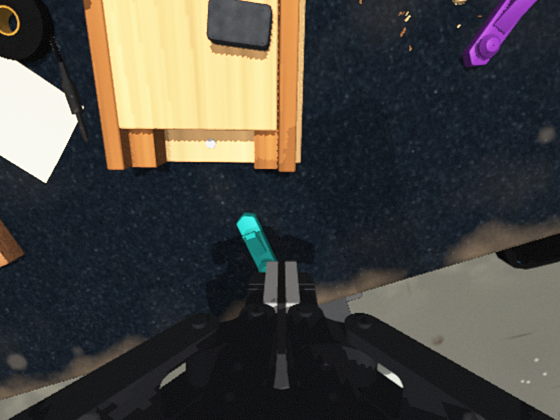

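The wrist view shows the near edge's middle at (195,128), square with the tool. The turquoise look-alike is below the gripper, clear of the path.

Call:
jog_arm([
  [0,0,0,14,-37,0,0],
  [0,0,0,26,-74,0,0],
  [0,0,0,26,-74,40,0],
  [0,0,0,26,-74,80,0],
  [0,0,0,26,-74,120,0],
  [0,0,0,26,-74,160,0],
  [0,0,0,26,-74,187,0],
  [0,0,0,26,-74,187,0],
  [0,0,0,26,-74,187,0],
])

```text
t: 4.18
eef_pos: [0.5036, -0.0444, 0.0452]
tool_rot: [-0.0, 0.985, -0.173, 0.001]
contact_force: [0.3, -0.1, -0.3]
gripper_width: -0.004
grasp_force: 0.0
```

```bash
python3 - <<'E'
from wr import *
o,p=wrist(); print(o["t"],o["eef_pos"],rk(o["eef_pos"]),o["contact_force"],o["tool_rot"])
for n in ("near_edge",): 
    for r in bot.tip_of(n,p)[:2]: w=onplane(p,r["xy"],.06); print(n,round(r["score"],2),np.round(r["xy"]),np.round(w,4),rk(w))
E
```

```text
4.175 [ 0.50355304 -0.04444345  0.04524429] [-139.6   -8.2] [ 0.32657409 -0.05455729 -0.25823844] [-2.24994451e-05  9.84907197e-01 -1.73082066e-01  6.41077352e-04]
near_edge 0.75 [261. 230.] [ 0.5329 -0.0462  0.06  ] [-1.114e+02  1.000e-01]
```

Call:
jog_arm([
  [0,0,0,7,-8,0,0],
  [0,0,0,13,-8,0,0],
  [0,0,0,18,-8,0,0],
  [0,0,0,23,-8,0,0],
  [0,0,0,28,-8,0,0],
  [0,0,0,34,-8,0,0],
  [0,0,0,40,-8,0,0],
  [0,0,0,46,-8,0,0],
  [0,0,0,52,-8,0,0],
  [0,0,0,58,-8,0,0],
])

```text
t: 5.52
eef_pos: [0.5605, -0.0564, 0.0443]
tool_rot: [0.0, 0.985, -0.173, -0.0]
contact_force: [-2.3, 1.5, -1.0]
gripper_width: -0.0
grasp_force: 0.8
```

```bash
python3 - <<'E'
from wr import *
o,p=wrist(); print(o["t"],o["eef_pos"],rk(o["eef_pos"]),o["contact_force"]);save(p,"w2")
for n in ("near_edge",): 
    for r in bot.tip_of(n,p)[:2]: w=onplane(p,r["xy"],.06); print(n,round(r["score"],2),np.round(r["xy"]),np.round(w,4),rk(w))
p=bot.read_camera("scene"); 
for r in bot.tip_of("near_edge",p)[:1]+bot.tip_of("board",p)[:1]: w=onplane(p,r["xy"],.06); print(r["score"],rk(w))
E
```

```text
5.525 [ 0.56047192 -0.0564284   0.04426238] [-82.   -0.1] [-2.25007462  1.51666383 -0.96282136]
near_edge 0.71 [278. 271.] [ 0.5706 -0.0586  0.06  ] [-71.7   1.3]
0.9 [-67.4  -4.7]
```

Call:
jog_arm([
  [0,0,0,5,0,0,0],
  [0,0,0,9,0,0,0],
  [0,0,0,13,0,0,0],
  [0,0,0,16,0,0,0],
  [0,0,0,18,0,0,0],
  [0,0,0,20,0,0,0],
  [0,0,0,22,0,0,0],
])

```text
t: 6.65
eef_pos: [0.5808, -0.0638, 0.0443]
tool_rot: [0.0, 0.985, -0.173, -0.0]
contact_force: [-2.2, 1.2, 0.5]
gripper_width: -0.001
grasp_force: 1.0
```

```bash
cat > c.py <<'E'
from wr import *
import sys
o=bot.get_obs(); print(o["t"],o["eef_pos"],rk(o["eef_pos"]),o["contact_force"])
p=bot.read_camera("side"); cv2.imwrite("pics/"+sys.argv[1]+".png",cv2.resize(p["pixels"][170:280,170:340,::-1],None,fx=4.4,fy=4.4,interpolation=2))
E
python3 c.py d1
```

```text
6.65 [ 0.58082348 -0.06375438  0.04425927] [-60.3  -0.1] [-2.18498741  1.24151162  0.54857006]
```

Still sliding at about 2.5 N. I'll advance in small steps and watch the force.

Call:
jog_arm([
  [0,0,0,1.5,0,0,0],
  [0,0,0,3,0,0,0],
  [0,0,0,4,0,0,0],
  [0,0,0,4,0,0,0],
])

```text
t: 7.2
eef_pos: [0.5849, -0.0652, 0.0444]
tool_rot: [-0.0, 0.985, -0.173, 0.0]
contact_force: [0.1, 0.3, -0.9]
gripper_width: 0.001
grasp_force: 0.2
```

```bash
python3 c.py d2
```

```text
7.2 [ 0.58492276 -0.06524996  0.04438445] [-56.   -0.1] [ 0.05914758  0.33315749 -0.94968114]
```

View pics/d2.png

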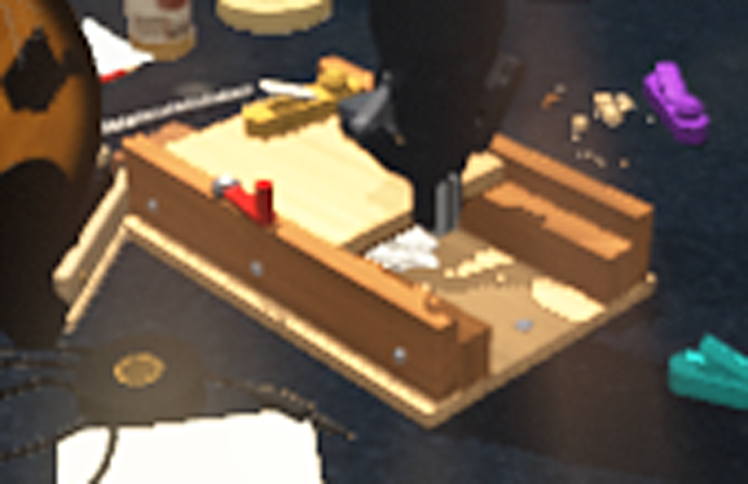

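Contact force went to about zero, which suggests the drop. I'll back off and look.

Call:
jog_arm([
  [0,0,0,-15,0,0,0],
  [0,0,0,-35,0,0,0],
  [0,0,0,-50,0,-40,0],
  [0,0,0,-50,0,-85,0],
  [0,0,0,-50,0,-125,0],
  [0,0,0,-50,0,-125,0],
])

```text
t: 8.0
eef_pos: [0.5391, -0.0477, 0.1726]
tool_rot: [-0.0, 0.985, -0.173, 0.003]
contact_force: [-1.4, -0.0, -0.6]
gripper_width: 0.002
grasp_force: 0.0
```

```bash
python3 - <<'E'
from wr import *
o,p=wrist(); print(o["t"],o["eef_pos"],rk(o["eef_pos"]),o["contact_force"]); save(p,"w3")
for n,z in dict(near_edge=.052,catch_post=.0895,catch_pivot=.0695,rubbing_stone=.059,finger_plane=.059).items():
    for r in bot.tip_of(n,p)[:2]: w=onplane(p,r["xy"],z); print(n,round(r["score"],2),np.round(r["xy"]),rk(w))
E
```

```text
8.0 [ 0.53905408 -0.04774741  0.17261485] [-105.1    0.8] [-1.36470222 -0.04071862 -0.58744975]
near_edge 0.66 [282. 128.] [-46.   -0.1]
catch_post 0.65 [142.  69.] [-7.9 87.1]
rubbing_stone 0.56 [343.   8.] [ 32.6 -40.1]
finger_plane 0.95 [329. 317.] [-206.3  -40.7]
```

View pics/w3.png

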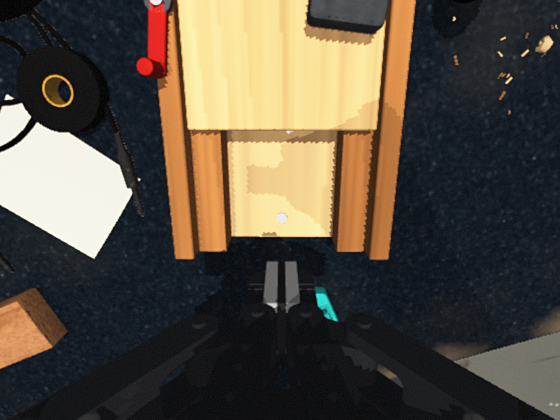

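The view shows the near edge at (282,128), rack x about -46 mm, so it is seated. The post is at (145,68), about (-7, 87) mm. Next I go to the post's outer side.

Call:
jog_arm([
  [0,0,0,30,-40,0,0],
  [0,0,0,60,-80,0,0],
  [0,0,0,93,-121,0,0],
  [0,0,0,93,-121,0,0],
  [0,0,0,93,-121,40,0],
  [0,0,0,93,-121,75,0],
  [0,0,0,93,-121,95,0],
  [0,0,0,93,-121,95,0],
])

```text
t: 9.3
eef_pos: [0.6647, 0.0335, 0.0725]
tool_rot: [0.001, 0.985, -0.173, -0.002]
contact_force: [-1.2, -0.1, 0.6]
gripper_width: -0.002
grasp_force: 0.0
```

```bash
python3 - <<'E'
from wr import *
o,p=wrist(); print(o["t"],o["eef_pos"],rk(o["eef_pos"]),o["contact_force"]); save(p,"w4")
for n,z in dict(catch_post=.0895,catch_pivot=.0695).items():
    for r in bot.tip_of(n,p)[:2]: w=onplane(p,r["xy"],z); print(n,round(r["score"],2),np.round(r["xy"]),rk(w))
for c in("side","scene"):
    p=bot.read_camera(c); r=bot.tip_of("near_edge",p); 
    if r: print(c,r[0],[(z,rk(onplane(p,r[0]["xy"],z))) for z in(.052,.06)])
    if c=="side": cv2.imwrite("pics/d3.png",cv2.resize(p["pixels"][170:280,170:340,::-1],None,fx=4.4,fy=4.4,interpolation=2))
E
```

```text
9.3 [0.66467402 0.03351076 0.07254241] [-14.5 119.9] [-1.21060032 -0.09226791  0.56911881]
catch_post 0.7 [362. 280.] [-7.8 86.3]
side {'xy': [264.9, 217.6], 'score': 0.9} [(0.052, array([-42.5,  -0.1])), (0.06, array([-52.2,   9.2]))]
scene {'xy': [274.1, 199.5], 'score': 0.62} [(0.052, array([-41.7,  -2.2])), (0.06, array([-47.2,   1.2]))]
```

View pics/d3.png

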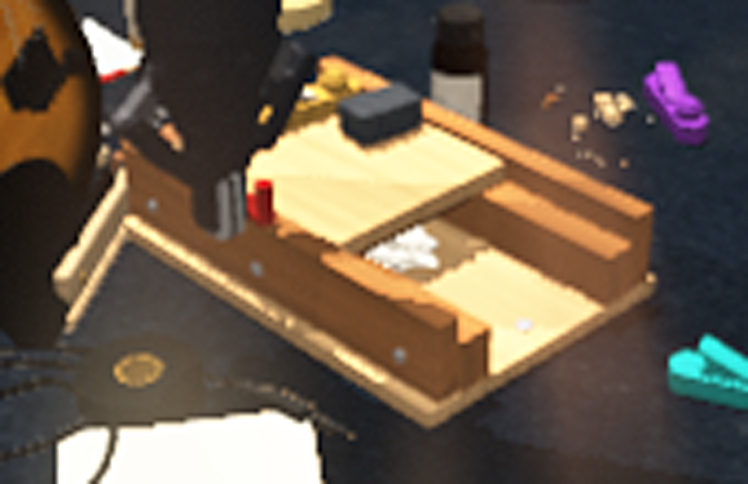

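The board lies low between the rails. Both cameras agree only at the seated height. Now I swing the catch.

Call:
jog_arm([
  [0,0,0,4,8,-6,0],
  [0,0,0,5,22,-6,0],
  [0,0,0,5,35,-6,0],
  [0,0,0,5,45,-6,0],
  [0,0,0,5,53,-6,0],
  [0,0,0,11,59,-6,0],
  [0,0,0,18,65,-6,0],
  [0,0,0,24,70,-6,0],
  [0,0,0,29,73,-6,0],
  [0,0,0,32,75,-6,0],
])

```text
t: 10.9
eef_pos: [0.6714, -0.0472, 0.0804]
tool_rot: [-0.0, 0.985, -0.173, 0.0]
contact_force: [0.0, 1.2, -0.6]
gripper_width: 0.001
grasp_force: 0.5
```

```bash
python3 - <<'E'
from wr import *
o,p=wrist(); print(o["t"],o["eef_pos"],rk(o["eef_pos"]),o["contact_force"]); save(p,"w5")
for n,z in dict(catch_post=.0895,catch_pivot=.0695).items():
    for r in bot.tip_of(n,p)[:2]: w=onplane(p,r["xy"],z); print(n,round(r["score"],2),np.round(r["xy"]),rk(w))
E
```

```text
10.9 [ 0.6713558  -0.04718411  0.08041795] [19.2 46.3] [ 0.02097374  1.18127601 -0.59212452]
catch_post 0.57 [297. 258.] [32.2 39.7]
catch_pivot 0.65 [211. 233.] [36.2 80.5]
```

View pics/w5.png

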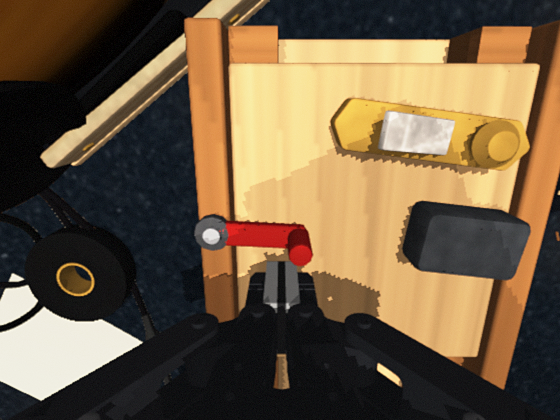

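The catch lies almost across the board: pivot at (211,233), post at (299,248). The plane and stone are still on the board. I'll push it to its stop and then retreat.

Call:
jog_arm([
  [0,0,0,2,0,0,0],
  [0,0,0,4,0,0,0],
  [0,0,0,6,0,0,0],
  [0,0,0,6,0,0,0],
])

```text
t: 11.55
eef_pos: [0.6739, -0.0486, 0.0798]
tool_rot: [0.0, 0.985, -0.173, -0.003]
contact_force: [-7.6, 2.0, 3.8]
gripper_width: 0.002
grasp_force: 3.8
```

Call:
jog_arm([
  [0,0,0,-15,0,0,0],
  [0,0,0,-30,0,-10,0],
  [0,0,0,-40,0,-50,0],
  [0,0,0,-60,0,-95,0],
  [0,0,0,-60,0,-95,0],
  [0,0,0,-60,0,-95,0],
])

```text
t: 12.3
eef_pos: [0.62, -0.0291, 0.1758]
tool_rot: [0.0, 0.985, -0.173, 0.001]
contact_force: [0.3, 0.0, 0.0]
gripper_width: 0.0
grasp_force: 0.0
```

```bash
python3 - <<'E'
from wr import *
o,p=wrist(); print(o["t"],o["eef_pos"],rk(o["eef_pos"]),o["contact_force"]); save(p,"w6")
for n,z in dict(catch_post=.0895,catch_pivot=.0695,near_edge=.052).items():
    for r in bot.tip_of(n,p)[:1]: w=onplane(p,r["xy"],z); print(n,round(r["score"],2),np.round(r["xy"]),rk(w))
E
```

```text
12.3 [ 0.61997345 -0.02910043  0.1758389 ] [-35.3  45.8] [0.33686041 0.02153586 0.04459042]
catch_post 0.64 [289. 118.] [32.1 40.5]
catch_pivot 0.89 [233. 113.] [35.1 79.9]
near_edge 0.59 [335. 214.] [-45.6   1.4]
```

View pics/w6.png

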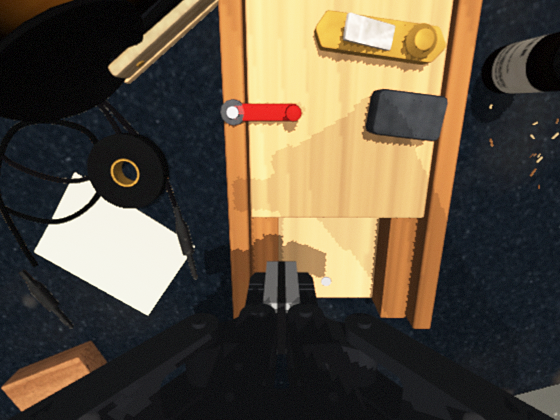

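The catch hit its stop with an 8 N reaction and stands square across the board, with its post at (292,113). The near edge is at -45.6 mm, so the board is seated, the plane and stone are on it, and the arm is clear.

```bash
python3 -c "
from station import bot
print(bot.hand_in())"
```

```text
the job is handed in; nothing more can be done
None
```

The board is seated in its notches and the red catch is turned to its stop across it. The plane and stone are still on the board, and I saw no sign that the varnish bottle, tape or hardwood block had moved. The job is handed in, but no verdict came back.

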